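# Free the whetstone: release the holder's ratchet jaw and push it back

## Task

Free the whetstone in its holder: with the fingertips press down the spring release on the sliding jaw and, keeping it down, push the jaw back along the bar, away from the stone, until it stops at the end block, then let go and draw the hand away. Do not lift or shift the stone, which stays lying in the holder, and leave the bowl, jar, tins and fork where they are.

Things in the scene. Friction and masses are not known exactly. Their poses are not given: they have to be found in the camera images.
- holder: Whetstone holder fixed to the slab by suction feet, 365 mm long, 72 wide. Origin on the slab under its middle; x runs along the bar from the fixed jaw (-182 to -142 mm, 42 high) towards the sliding jaw and the end block (157 to 182 mm, 36 high); z up. Black jaws and end block, two 10 mm steel rods 48 mm apart (tops 27 mm above the slab), a slotted steel ratchet strip between them; the stone lies on the rods.
- jaw (a joint): Sliding jaw, m: 0 = shut on the stone (start), grows as it is pushed along the holder's +x, 0.060 = at the end block. Black block 62 mm long, 72 wide, flat top 42 mm above the slab, rubber lip at the stone's end to 44. The ratchet (10 mm notches) locks it against opening while the release is up; with the release down it slides with about 2 N of drag and stays where it is left.
- release (a joint): Ratchet release, m: 0 = up, 0.008 = fully down. Steel button on top of the sliding jaw, 30 mm along the bar by 36 wide, goes straight down against a spring: 2 N to start, 5.4 N fully down, at a firm stop still 2 mm proud of the jaw's flat top. The jaw is free while it is down by 0.005 or more; the button springs up when let go.
- release_top (a point): Middle of the release button's top face, moving with it (52 mm above the slab when up). Axes as the holder's. With the jaw shut the stone's end face is 29 mm from it towards -x; the thumb rest's face is always 18 mm from it towards +x.
- thumb_rest (a point): Middle of the top edge, on the stone's side, of the jaw's thumb rest: a black upright ridge behind the button, part of the jaw, 46 mm wide, 12 thick. Its face looks to the holder's -x, from 42 to 64 mm above the slab, and takes the push of a finger that holds the button down.
- stone_center (a point): Centre of the whetstone, a two-layer block (pale over dark grey) 180 x 60 x 30 mm, 0.5 to 0.9 kg, loose on the rods with its long side along the holder's x; its top is 57 mm above the slab.
- bowl: White ceramic bowl, 130 mm across, 55 mm high, standing on the turntable. Origin: centre of its underside.
- jar: Glass jar with a wire-bail flip-top lid, 84 mm across, 125 mm high, standing on the turntable (a wooden disc 260 mm across, top 26 mm above the slab). Origin: centre of its underside.
- tin_low: Lower of two stacked aluminium tins, each 75 mm across, 44 mm high. Origin: centre of its underside.
- tin_top: Upper of the two tins. Origin: centre of its underside.
- fork: Steel table fork, 198 mm long, 24 mm wide, 4 mm thick, lying flat along its own x. Origin: near its middle, on the slab.

How it is judged:
On the way, in this order (a step that is already met when the one before it is completed fails the run):
1. The release is pressed down by the fingers (value of joint release above 0.005 m and contact force between the fingers and holder above 0.5 N), for 0.1 s.
2. The jaw is pushed back to the end block (value of joint jaw above 0.054 m), for 0.1 s.
At the end, for the whole second after the job is handed in: The sliding jaw rests within 6 mm of the end block (jaw joint above 0.054 m), and the whetstone lies at rest and level on the rods within 15 mm of where it was (value of joint jaw above 0.054 m and velocity of joint jaw between -0.01 and 0.01 m/s and distance of stone_center from where it was at the start of the episode below 0.015 m and angle between stone_center's own z axis and vertical below 0.05 rad); the robot touches nothing.
It fails at once if The whetstone is lifted or shifted by more than 15 mm (distance of stone_center from where it was at the start of the episode above 0.015 m).
It fails at once if The bowl is moved by more than 20 mm (distance of bowl from where it was at the start of the episode above 0.02 m).
It fails at once if The jar is moved by more than 20 mm (distance of jar from where it was at the start of the episode above 0.02 m).
It fails at once if The tins are moved by more than 20 mm (distance of any of tin_low, tin_top from where it was at the start of the episode above 0.02 m).
It fails at once if The fork is moved by more than 20 mm (distance of fork from where it was at the start of the episode above 0.02 m).
It also fails if it takes over 32 s, if anything falls off the work surface, if the arm or the gripper's body presses on something with over 40 N, if the wrist force passes 120 N, or if a joint passes its speed limit or range.

## Robot

A 7-joint arm with a two-finger parallel gripper is mounted at the origin on the work surface. World frame = base frame: x ahead of the robot, y to its left, z up, the work surface at z = 0. Lengths are in m, angles in rad, forces in N, time in s.
With the tool pointing down it reaches from about 0.425 to 0.875 m from the base axis. Payload 8.4 kg.
Tool frame: the origin (TCP) lies at the centre of the arm's flange, where the gripper is bolted on; the fingertips stand 182 mm ahead of it and the grasp point (between the pads) lies 164 mm ahead of it; z points along the fingers, y is the line along which they close (so a half turn about z gives the same grasp; the last joint's range is limited). The gripper opens to 87 mm and grips with 3 to 60 N. Pads are 19 mm wide; open, the fingers measure 117 mm over their backs; the gripper's body (75 mm by 190 mm) begins 51 mm behind the grasp point.
Start: joints at [1.155, 0.333, 0.04, 1.465, -0.013, 1.343, -0.059], TCP at [0.202, -0.618, 0.405] pointing down, gripper open.
Joint ranges: [-2.58, 2.58], [-0.38, 2.09], [-1.3, 1.39], [0.25, 2.4], [-1.5, 4.64], [0.08, 2.09], [-2.65, 2.65]. Speed limits (rad/s): [2.22, 2.22, 2.79, 2.79, 3.14, 3.14, 3.14].

## Interface

Orientations are given as a 3x3 rotation matrix whose columns are the frame's x, y, z axes.
In Python, from plant import telemetry, cams, robot gives the robot as it stands.
- The arm moves only by the shell command python3 -m jog 'ROWS'. ROWS is JSON, a list that holds one entry, the list of rows, each a list of 7 numbers: the shift along the world's x, y, z in mm, then the turn, a rotation vector about the world's x, y, z in rad, then the closure, from -1 (fully open) to 1 (shut), so that 0 is half open. A call has 1 to 20 rows; each row shifts and turns the commanded pose from where the row before left it; what a row does not reach is not made up. A row lasts 1/10 s, in which the tool goes at most 50 mm and 8.59 degrees, less where a joint would pass 70% of its speed; a pose out of reach is approached as far as the arm can. A call is refused whole if a number of a shift passes 50 or a number of a turn 0.15, either way. A call with a gripper value outside its range is refused whole. The fingers move at their own pace and stop on an object; the grip force is fixed at half the most. Time passes only in rows, so rows that do not move let the fingers close. It gives the time, the measured TCP pose, the force, the opening and the grip force at its end, in the units of the state.
- telemetry.observe(): the state, without advancing time (a new reading comes with each control period).
- cams.snapshot(name): name is "side" or "top"; returns a dict with "frame" (400x640x3 uint8, blue, green, red), "depth" (400x640 float32, m along the optical axis (not along the pixel's ray), 0 where there is no reading), "intrinsics" (3x3 intrinsics, pixels), "dist_coeffs" ([k1, k2, p1, p2, k3] as OpenCV has them; the pictures are not rectified), "R" (3x3) and "t" (3): a world point X has camera coordinates R X + t. Camera axes: x right, y down, z forward; pixel columns grow to the right and rows downward; lengths in m; the calibration is good to about 2 mm. A picture is of the moment at which its call begins.
- robot.sign_off(): hands the job in; it is judged then, once.
The state is a dict: "time": time; "joint_pos": joint angles; "joint_velocities": joint speeds; "joint_efforts": joint torques, N m; "ee_pos": TCP position; "orientation": TCP orientation; "contact_force": force on the tool from outside, world axes, zero at the start; "torque": the same for the moment, N m; "finger_gap": finger opening in m; "gripper_force": force on a finger pad.
Only numpy, scipy, OpenCV 4.12 (cv2) and the standard library are available. Lean on these libraries where they do the work, as an engineer would, in place of code of your own. Each camera call takes 0.05 s, during which the arm holds its last target. There are 200 camera calls.

## Working session

There is one attempt and no reset: what is moved stays moved. The work goes in short steps, Python scripts to look and compute and a shell command to move; the robot and the scene stay as the last step left them, time stands still between calls to the robot, and variables do not carry over. Pictures are saved under pics/ and viewed, at most 10 in all, crops included, and the job is handed in when it is done.

```bash
mkdir -p pics; cat > h.py <<'E'
import numpy as np, cv2, pickle
def snap(n,f):
    from plant import cams
    s=cams.snapshot(n); cv2.imwrite(f'pics/{f}.png',s['frame']); pickle.dump(s,open(f'{f}.pkl','wb')); return s
def load(f): return pickle.load(open(f'{f}.pkl','rb'))
def ray(s,uv):
    p=cv2.undistortPoints(np.array([[uv]],float),np.array(s['intrinsics']),np.array(s['dist_coeffs']))[0,0]
    R=np.array(s['R']);t=np.array(s['t']); return -R.T@t, R.T@np.array([p[0],p[1],1])
def atz(s,uv,z):
    o,d=ray(s,uv); return o+d*(z-o[2])/d[2]
def dep(s,uv):
    o,d=ray(s,uv); u,v=map(int,uv); q=s['depth'][v-1:v+2,u-1:u+2]; return o+d*np.median(q)
E
python3 - <<'E'
from h import *
from plant import telemetry
snap('top','top0');snap('side','side0')
print(telemetry.observe())
E
```

```text
{'time': 0.1, 'joint_pos': array([ 1.15479147,  0.33385286,  0.03982779,  1.46618283, -0.01339362,
        1.34331764, -0.05849326]), 'joint_velocities': array([ 0.001258  , -0.0019062 ,  0.00129665, -0.00154633,  0.00041501,
        0.00066952,  0.00094719]), 'joint_efforts': array([ 3.11313488e-03, -6.57812548e+01,  1.33909922e+00, -4.04709864e+01,
       -5.98497852e-02,  4.09038027e-02,  1.36094386e-04]), 'ee_pos': array([ 0.20246085, -0.61749458,  0.40393924]), 'orientation': array([[ 9.50224539e-01,  3.11565435e-01, -5.51765779e-04],
       [ 3.11565910e-01, -9.50223527e-01,  1.38978159e-03],
       [-9.12929196e-05, -1.49251598e-03, -9.99998882e-01]]), 'contact_force': array([0.65170812, 0.08188763, 0.14410514]), 'torque': array([-0.04759392,  0.03318669, -0.01995191]), 'gripper_force': 0.0, 'finger_gap': 0.0871542484592319}
```

View pics/top0.png

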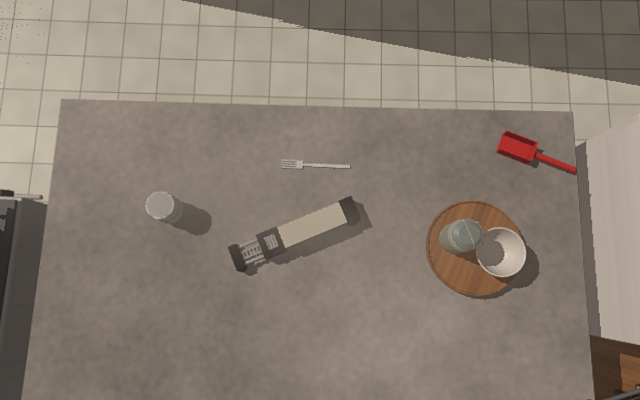

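View pics/side0.png

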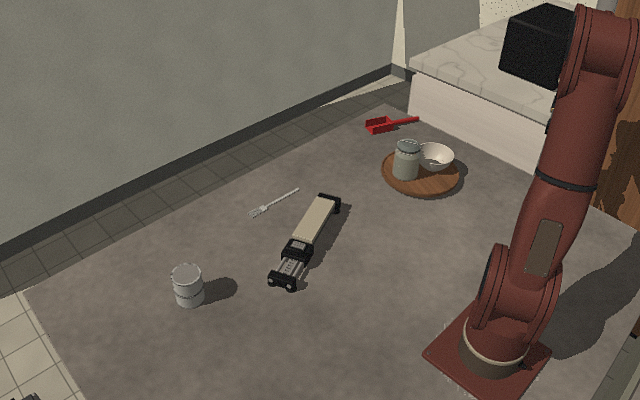

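The top view shows the holder from its end block at about (242,258) to its fixed jaw at (349,210), with the sliding jaw near (270,242). The side view shows the same holder, with the button near (297,245). I'll enlarge both.

```bash
python3 - <<'E'
from h import *
a=load('top0')['frame'][185:285,220:370]; b=load('side0')['frame'][190:295,260:350]
cv2.imwrite('pics/ct.png',cv2.resize(a,None,fx=5,fy=5,interpolation=cv2.INTER_CUBIC))
cv2.imwrite('pics/cs.png',cv2.resize(b,None,fx=5,fy=5,interpolation=cv2.INTER_CUBIC))
s=load('top0')
for uv in [(242,258),(349,210),(270,242),(310,228),(162,203),(315,165)]: print(uv,dep(s,uv).round(3))
E
```

```text
(242, 258) [0.495 0.192 0.026]
(349, 210) [ 0.632 -0.096  0.042]
(270, 242) [0.538 0.115 0.054]
(310, 228) [0.578 0.008 0.058]
(162, 203) [0.631 0.398 0.088]
(315, 165) [0.767 0.    0.004]
```

View pics/ct.png

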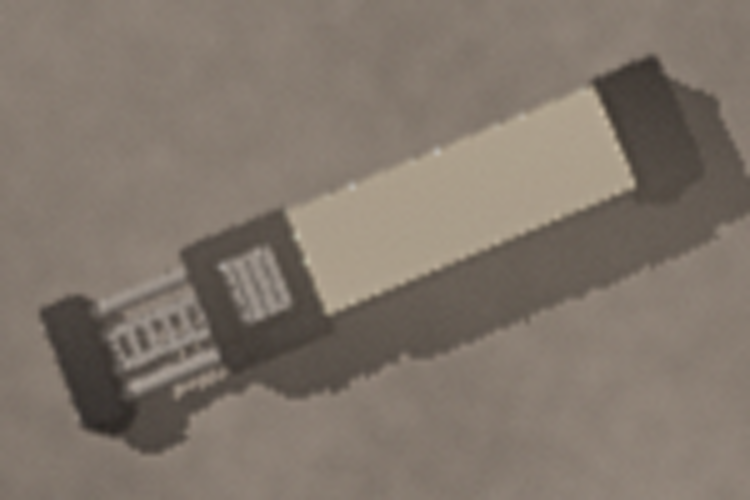

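View pics/cs.png

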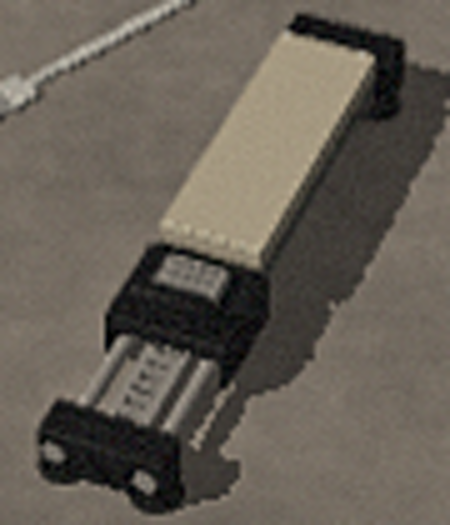

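The top crop shows the stone's top corners at (287,211), (593,85), (636,187) and (328,316). The button's corners are at (220,263), (270,246), (291,303) and (241,322). The side crop shows the button at about (193,277), with the thumb rest in front of it.

```bash
python3 - <<'E'
from h import *
from plant import telemetry
s=load('top0'); f=lambda c,o,z:np.array([atz(s,((c[0]+.5)/5-.5+o[0],(c[1]+.5)/5-.5+o[1]),z) for c in [c]])[0]
S=np.array([f(c,(220,185),.057) for c in [(287,211),(593,85),(636,187),(328,316)]])
B=np.array([f(c,(220,185),.052) for c in [(220,263),(270,246),(291,303),(241,322)]])
print('edges',[np.linalg.norm(S[i]-S[i-1]).round(4) for i in range(4)],[np.linalg.norm(B[i]-B[i-1]).round(4) for i in range(4)])
ax=(S[0]+S[3]-S[1]-S[2]);ax/=np.linalg.norm(ax); la=np.array([-ax[1],ax[0],0])
sc=S.mean(0);bc=B.mean(0)
print('ax',ax,'yaw',np.degrees(np.arctan2(ax[1],ax[0])),'stone',sc,'btn',bc,'from stone',(bc-sc)@ax,(bc-sc)@la,'expect .119,0')
t=load('side0'); print('side btn',atz(t,((193+.5)/5-.5+260,(277+.5)/5-.5+190),.052))
b=sc+ax*.119; print('btn from stone',b)
o=telemetry.observe(); R=o['orientation']; print('tool y',R[:,1],'yaw y',np.degrees(np.arctan2(R[1,1],R[0,1])),o['ee_pos'])
E
```

```text
edges [np.float64(0.0607), np.float64(0.1785), np.float64(0.0602), np.float64(0.1788)] [np.float64(0.0338), np.float64(0.0282), np.float64(0.0328), np.float64(0.0284)]
ax [-0.40862984  0.9127002   0.        ] yaw 114.1187926191238 stone [0.58802862 0.00357029 0.057     ] btn [0.54053507 0.11292075 0.052     ] from stone 0.11921146429969649 -0.001336486365804339 expect .119,0
side btn [0.53898191 0.11241105 0.052     ]
btn from stone [0.53940167 0.11218162 0.057     ]
tool y [ 0.31156543 -0.95022353 -0.00149252] yaw y -71.8463828604923 [ 0.20246085 -0.61749458  0.40393924]
```

```bash
python3 -m jog '[[[25,32,0,0,0,0.13,1],[25,32,0,0,0,0.13,1],[25,32,0,0,0,0.13,1],[25,32,0,0,0,0.13,1],[25,32,0,0,0,0.13,1],[25,32,0,0,0,0.13,1],[25,32,0,0,0,0.13,1],[25,32,0,0,0,0.13,1],[25,32,0,0,0,0.13,1],[25,32,0,0,0,0.13,1],[8.5,41,0,0,0,0.13,1],[8.5,41,0,0,0,0.13,1],[8.5,41,0,0,0,0.115,1],[8.5,41,0,0,0,0,1],[8.5,41,0,0,0,0,1],[8.5,41,0,0,0,0,1],[8.5,41,0,0,0,0,1],[8.5,41,0,0,0,0,1],[8.5,41,0,0,0,0,1],[8.5,41,0,0,0,0,1]]]'; python3 -m jog '[[[0,0,0,0,0,0,1],[0,0,0,0,0,0,1]]]'
python3 - <<'E'
from plant import telemetry
import numpy as np
o=telemetry.observe();R=o['orientation'];print(o['joint_pos'].round(3),np.degrees(np.arctan2(R[1,1],R[0,1])),R[:,2])
E
```

```text
time: 2.1
ee_pos: [0.5374, 0.1139, 0.4046]
orientation: [[-0.408, 0.913, -0.0], [0.913, 0.408, -0.0], [-0.0, -0.0, -1.0]]
contact_force: [1.0, 0.1, -0.1]
finger_gap: 0.0003
gripper_force: 0.0
time: 2.3
ee_pos: [0.5373, 0.1134, 0.4043]
orientation: [[-0.411, 0.912, -0.001], [0.912, 0.411, 0.0], [0.001, -0.001, -1.0]]
contact_force: [-0.0, -1.5, -1.8]
finger_gap: 0.0002
gripper_force: 0.0
[ 0.347  0.195 -0.716  1.683  0.131  1.314  0.03 ] 24.260386004948987 [-9.86264469e-04  2.15521976e-04 -9.99999490e-01]
```

```bash
python3 -m jog '[[[0,0,-30,0,0,0,1],[0,0,-30,0,0,0,1],[0,0,-30,0,0,0,1],[0,0,-30,0,0,0,1],[0,1,-20,0,0,0,1],[0,1,-14,0,0,0,1],[0,0,-6,0,0,0,1],[0,0,0,0,0,0,1],[0,0,0,0,0,0,1]]]'
python3 - <<'E'
from h import *
a=snap('side','s1')['frame'][150:300,230:380]
cv2.imwrite('pics/s1c.png',cv2.resize(a,None,fx=4,fy=4,interpolation=cv2.INTER_CUBIC))
E
```

```text
time: 3.2
ee_pos: [0.5379, 0.1143, 0.2457]
orientation: [[-0.408, 0.913, 0.001], [0.913, 0.408, 0.0], [-0.0, 0.001, -1.0]]
contact_force: [0.1, -0.8, 0.4]
finger_gap: 0.0003
gripper_force: 0.0
```

View pics/s1c.png

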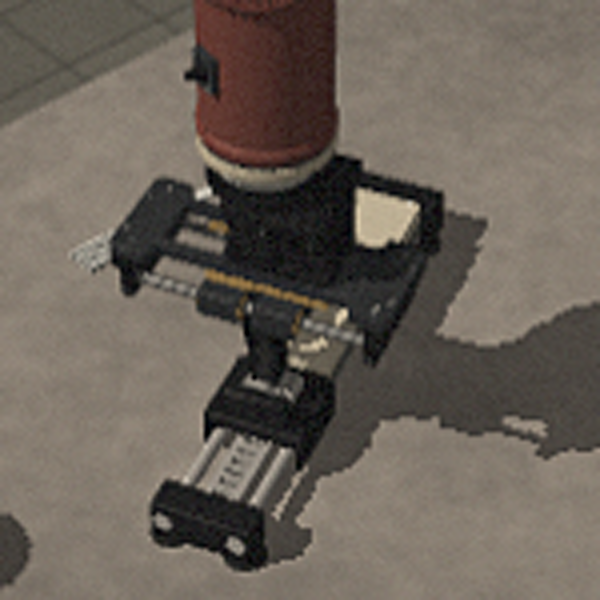

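The closed fingers stand over the button at about (265,375), between the stone and the thumb rest. Next I press down.

```bash
python3 -m jog '[[[0,0,-4,0,0,0,1],[0,0,-4,0,0,0,1],[0,0,-3,0,0,0,1],[0,0,-3,0,0,0,1],[0,0,0,0,0,0,1],[0,0,0,0,0,0,1]]]'
```

```text
time: 3.85
ee_pos: [0.5376, 0.1143, 0.2309]
orientation: [[-0.409, 0.913, 0.0], [0.913, 0.409, -0.0], [-0.0, -0.0, -1.0]]
contact_force: [-0.2, -0.4, 2.9]
finger_gap: 0.0004
gripper_force: 1.6
```

```bash
python3 -m jog '[[[0,0,-2,0,0,0,1],[0,0,-2,0,0,0,1],[0,0,-2,0,0,0,1],[0,0,-1,0,0,0,1],[0,0,0,0,0,0,1],[0,0,0,0,0,0,1],[0,0,0,0,0,0,1]]]'
```

```text
time: 4.55
ee_pos: [0.5378, 0.1148, 0.2261]
orientation: [[-0.409, 0.913, 0.001], [0.913, 0.409, -0.001], [-0.002, 0.001, -1.0]]
contact_force: [-9.9, -2.8, 31.3]
finger_gap: 0.0002
gripper_force: 15.2
```

```bash
python3 -m jog '[[[0,0,1,0,0,0,1],[-1,2.3,0,0,0,0,1],[-1,2.3,0,0,0,0,1],[-1,2.3,0,0,0,0,1],[-1,2.3,0,0,0,0,1],[-1,2.3,0,0,0,0,1],[-1,2.2,0,0,0,0,1],[-1,2.2,0,0,0,0,1],[-1,2.2,0,0,0,0,1],[0,0,0,0,0,0,1]]]'
```

```text
time: 5.55
ee_pos: [0.5298, 0.1326, 0.2263]
orientation: [[-0.409, 0.913, 0.001], [0.913, 0.409, -0.001], [-0.002, 0.001, -1.0]]
contact_force: [-6.1, -3.9, 21.8]
finger_gap: 0.0005
gripper_force: 10.9
```

```bash
python3 -m jog '[[[-1.5,3.4,0.5,0,0,0,1],[-1.5,3.4,0,0,0,0,1],[-1.5,3.4,0,0,0,0,1],[-1.5,3.4,0,0,0,0,1],[-1.5,3.4,0,0,0,0,1],[-1.5,3.4,0,0,0,0,1],[-1.5,3.4,0,0,0,0,1],[-1.5,3.4,0,0,0,0,1],[-1.5,3.4,0,0,0,0,1],[-1.5,3.4,0,0,0,0,1],[0,0,0,0,0,0,1]]]'
```

```text
time: 6.65
ee_pos: [0.5144, 0.1668, 0.2264]
orientation: [[-0.409, 0.913, 0.001], [0.913, 0.409, -0.001], [-0.001, 0.0, -1.0]]
contact_force: [-5.9, -2.9, 18.2]
finger_gap: 0.0007
gripper_force: 9.2
```

```bash
python3 -m jog '[[[-0.8,1.8,0,0,0,0,1],[-0.8,1.8,0,0,0,0,1],[-0.8,1.8,0,0,0,0,1],[0,0,0,0,0,0,1],[0,0,0,0,0,0,1]]]'
python3 - <<'E'
from h import *
a=snap('side','s2')['frame'][150:300,230:380]
cv2.imwrite('pics/s2c.png',cv2.resize(a,None,fx=4,fy=4,interpolation=cv2.INTER_CUBIC))
E
```

```text
time: 7.15
ee_pos: [0.5129, 0.1703, 0.2263]
orientation: [[-0.407, 0.913, 0.001], [0.913, 0.407, -0.003], [-0.003, 0.0, -1.0]]
contact_force: [-2.7, -9.1, 18.7]
finger_gap: 0.0006
gripper_force: 9.0
```

View pics/s2c.png

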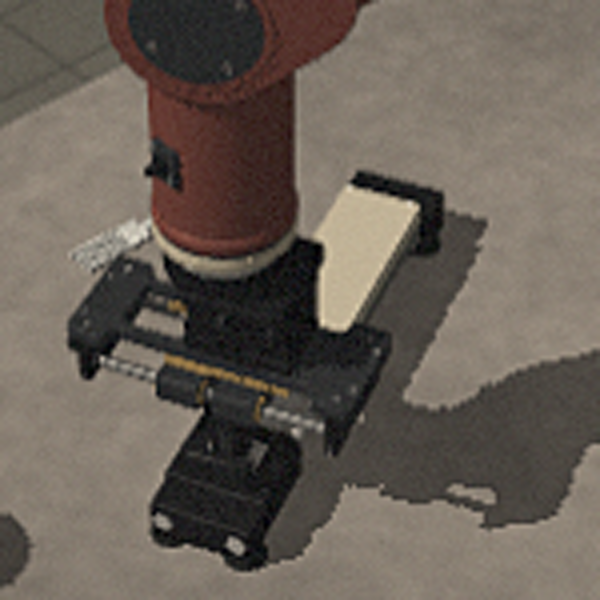

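The jaw now sits against the end block at about (230,490). A small extra push will confirm it is at the stop.

```bash
python3 -m jog '[[[-0.8,1.8,0,0,0,0,1],[-0.8,1.8,0,0,0,0,1],[0,0,0,0,0,0,1],[0,0,0,0,0,0,1]]]'
```

```text
time: 7.6
ee_pos: [0.5119, 0.1739, 0.2264]
orientation: [[-0.407, 0.913, 0.003], [0.913, 0.407, -0.002], [-0.003, 0.002, -1.0]]
contact_force: [0.8, -7.9, 14.1]
finger_gap: 0.0004
gripper_force: 6.8
```

```bash
python3 -m jog '[[[-0.8,1.8,0,0,0,0,1],[-0.8,1.8,0,0,0,0,1],[0,0,0,0,0,0,1],[0,0,0,0,0,0,1]]]'
```

```text
time: 8.0
ee_pos: [0.5116, 0.1748, 0.2264]
orientation: [[-0.405, 0.915, 0.005], [0.914, 0.405, -0.006], [-0.007, 0.002, -1.0]]
contact_force: [6.2, -18.0, 13.9]
finger_gap: 0.0005
gripper_force: 11.3
```

The force rose to 19 N with no further motion, so the rest is against the finger and the jaw is at its stop. Now I ease off and lift.

```bash
python3 -m jog '[[[0.8,-1.8,1,0,0,0,1],[0.4,-0.9,3,0,0,0,1],[0,0,5,0,0,0,1],[0,0,10,0,0,0,1],[0,0,20,0,0,0,1],[0,0,30,0,0,0,1],[0,0,40,0,0,0,1],[0,0,40,0,0,0,1],[0,-30,20,0,0,0,1],[0,-40,0,0,0,0,1],[0,-40,0,0,0,0,1],[0,-40,0,0,0,0,1],[0,-40,0,0,0,0,1],[0,-40,0,0,0,0,1],[0,-40,0,0,0,0,1],[0,0,0,0,0,0,1],[0,0,0,0,0,0,1]]]'
python3 - <<'E'
from h import *
a=snap('top','t3')['frame'][185:285,220:370]
cv2.imwrite('pics/t3c.png',cv2.resize(a,None,fx=5,fy=5,interpolation=cv2.INTER_CUBIC))
E
```

```text
time: 9.7
ee_pos: [0.5099, -0.0944, 0.3937]
orientation: [[-0.407, 0.914, -0.001], [0.914, 0.407, 0.001], [0.001, -0.0, -1.0]]
contact_force: [0.9, 0.1, -0.1]
finger_gap: 0.0001
gripper_force: 0.0
```

View pics/t3c.png

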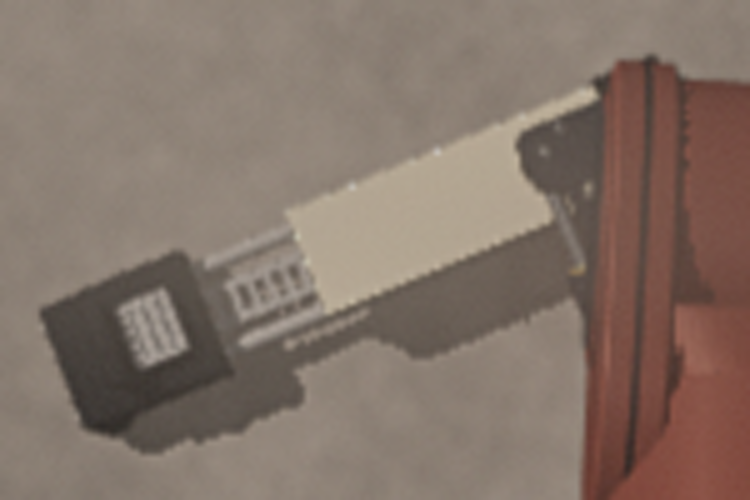

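The jaw sits flush against the end block, with the button now at (153,327). The stone's corner is still at (287,211), and the hand is clear.

```bash
python3 -c "
from plant import robot
print(robot.sign_off())"
```

```text
the job is handed in; nothing more can be done
None
```

I pressed the release and pushed the jaw back to the end block; in the last picture the stone has not moved and the hand is clear, and the job is handed in (sign-off returned no verdict).

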